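# Find the sample case that rattles and show it to the camera

## Robot

A 7-joint arm with a two-finger parallel gripper is mounted at the origin on the work surface. World frame = base frame: x ahead of the robot, y to its left, z up, the work surface at z = 0. Lengths are in m, angles in degrees, forces in N, time in s.
With the tool pointing down it reaches from about 0.4 to 0.9 m from the base axis. Payload 5.5 kg.
Tool frame: the origin (TCP) lies at the very end of the fingers, on their centre line; the grasp point (between the pads) lies 19 mm behind it; z points along the fingers, y is the direction in which the jaws open and shut (so a half turn about z gives the same grasp; the last joint's range is limited). The gripper opens to 92 mm and grips with 3 to 60 N. Pads are 19 mm wide; open, the fingers measure 130 mm over their backs; the gripper's body (75 mm by 190 mm) begins 47 mm behind the grasp point.
Start: joints at [-55.795, 28.699, -24.465, 88.831, 12.651, 65.22, -12.049], TCP at [0.213, 0.614, 0.227] pointing down, gripper open.
Joint ranges: [-164.97, 164.97], [-17.58, 116.51], [-87.97, 89.64], [11.32, 138.91], [-80.73, 260.73], [10.89, 115.49], [-147.41, 147.41]. Speed limits (degrees/s): [147.25, 147.25, 180, 180, 180, 180, 180].

## Interface

Orientations are given as a 3x3 rotation matrix whose columns are the frame's x, y, z axes.
In Python, from rig import robot gives the robot as it stands. The module is installed in compiled form; this text tells all that it offers.
- The arm moves only by the shell command python3 -m inch 'ROWS'. ROWS is JSON, a list of rows, each an object of numbers: "hand": the closure, from 0 (fully open) to 1 (shut); "dx", "dy", "dz": the shift along the tool's x, y, z in mm; "turn": the turn about the tool's z in rad. In form: [{"hand": .., "dx": .., "dy": .., "dz": .., "turn": ..}, ...]. A call has 1 to 20 rows; each row is the pose to reach, as a shift and turn from the pose measured when the call began, along the tool's axes at that moment; what a row does not reach only later rows make up. A row lasts 1/12 s, in which the tool goes at most 41.7 mm and 7.16 degrees, less where a joint would pass 70% of its speed; a pose out of reach is approached as far as the arm can. A call with a gripper value outside its range is refused whole. The fingers move at their own pace and stop on an object; the grip force is fixed at half the most. Time passes only in rows, so rows that repeat a pose let the fingers close. It gives the time, the measured TCP pose, the force and the opening at its end, in the units of the state.
- robot.state(): the state, without advancing time (a new reading comes with each control period).
- robot.read_camera(name): name is "scene" or "top" or "wrist"; returns a dict with "pixels" (400x640x3 uint8, blue, green, red), "intrinsics" (3x3 intrinsics, pixels), "extrinsics" (4x4, takes a point from camera to world coordinates); the wrist camera has in their place "tool_from_camera" (4x4, takes a point from camera to tool coordinates, whose origin is the TCP and whose axes are the flange's). Camera axes: x right, y down, z forward; pixel columns grow to the right and rows downward; lengths in m; the calibration is good to about 2 mm. A picture is of the moment at which its call begins: read the wrist's pose just before it. There is no depth.
- robot.sign_off(): hands the job in, once; it reports no verdict.
Trained networks look in a picture, given as the dict that the camera call returned (one of the last four; its "shot" number tells which), for a name from the list of things; names that differ only in an ending like _2 or _b are one class to them, and where a whole thing is asked for, a point or a joint stands for the part that bears it (a point fixed in the world has none). Each returns a list of dicts, best first, with "conf" (0 to 1); they miss things now and then, are a little off and sometimes report something else, mostly with a low value. They report only what shows in the picture. A call takes as long as a camera call.
- robot.boxes_of(picture, name): "centre" ([x, y, z] in m, in the coordinates of the camera as it stood for that picture, good to about 4 mm: the middle of the surface that is visible of it).
- robot.pinpoint(picture, name): "centre" ([x, y, z] in m, in the coordinates of the camera as it stood for that picture, good to about 4 mm: a listed point, or the origin of a listed thing).
The state is a dict: "t": time; "joints": joint angles; "qvel": joint speeds; "tau": joint torques, N m; "eef_pos": TCP position; "ee_rot": TCP orientation; "force": force on the tool from outside, world axes, zero at the start; "torque": the same for the moment, N m; "opening": finger opening in m.
Only numpy, scipy, OpenCV 4.12 (cv2) and the standard library are available. Lean on these libraries where they do the work, as an engineer would, in place of code of your own. Each camera call takes 0.05 s, during which the arm holds its last target.

## Task

Slide the inspection camera along its rail until it is fully home against the left-hand stop. Then lift and briskly shake the three sealed cases in turn, from the left one to the right one, to find the one with a steel ball left rattling inside; set the silent two back down upright on the mat, and leave everything else on the bench where it is. Finish while holding the rattling case level and still in front of the camera, one labelled end squarely facing the lens at its height and about 7 cm from it, and do not let go.

Things in the scene. Friction and masses are not known exactly. Their poses are not given: they have to be found in the camera images.
- camera_slide (a joint): position of the inspection camera's carriage along its rail, m: 0 against the right-hand end stop, growing to the left (about +y, along the rail's y axis) up to 0.32, where the carriage is against the left-hand end stop, whose rubber buffer gives a millimetre or two under a firm push. Slides stiffly (about 2 N of friction) and stays where it is left
- rail: low steel rail, 80 x 460 mm, 50 mm high at its end stops, fixed to the bench; origin: centre of its underside. The carriage runs along its y axis; its x axis points away from the robot side, and the camera looks along its -x axis
- slide_knob (a point): centre of the round black hand knob (32 mm in diameter, 36 mm tall) on top of the camera carriage's post, about 221 mm above the bench; grip or push it from above or the side to slide the carriage. The camera (its body's top is at 151 mm above the bench, the top of the ring light at 163 mm) sits on the post below it, on the robot's side
- lens (a point): centre of the front face of the camera's lens and ring light (ring 66 mm in diameter), 130 mm above the bench; it looks level along the -x axis of this frame (towards the robot side), and moves with the carriage; it is 108 mm from the knob's axis, measured along x
- mat: flat blue mat, 180 x 440 x 3 mm, fixed on the bench, on which the three cases stand in a row along its y axis; origin: centre of its underside
- case_left: left sealed case of the row as seen from the robot (left is +y). All three look alike: grey box 110 x 60 x 50 mm (x, y, z) with black lid flush with its sides, small red latches, and a white label on each short end (its middle 22 mm above the underside); opaque, shut. Origin: centre of its underside; x along its length, z up. Stands on the mat, its length along the mat's x axis; grip it from above at mid-length across the 60 mm width
- case_middle: middle sealed case, same look, size and origin. A case weighs 0.28 to 0.42 kg with its contents. One of the three, a different one each time, holds a loose steel ball (36 mm, 0.19 kg) that can roll 33 mm either way from the middle along the length and 8 mm across; the other two are packed tight with foam. Weight does not tell which
- case_right: right sealed case, same look, size and origin. Shaking along its length tells: in the loose case the ball rolls to and fro and knocks on the ends, also just after the arm has stopped, and it comes to lie at one end or other, which shifts the moment on the gripper by up to 0.12 N m; a packed case does neither
- white_rack: bystander: white tube rack 100 x 166 mm with gold-capped tubes, 106 mm tall; origin: centre of its underside
- stapler: bystander: black desk stapler, 130 x 34 mm, 45 mm tall; origin: centre of its underside
- amber_cone: bystander: amber cone-shaped hood, 120 mm in diameter, 135 mm tall; origin: centre of its underside
- amber_canister: bystander: wide amber canister with a black lid, 90 mm in diameter, 86 mm tall; origin: centre of its underside
- reagent_bottle: bystander: small amber bottle with a white cap, 52 mm in diameter, 100 mm tall; origin: centre of its underside

How it is judged (in metres and radians):
On the way, in this order (a step that is already met when the one before it is completed fails the run):
1. the camera carriage is fully home against the left-hand stop (within 5 mm) (value of joint camera_slide above 0.315 m), for 0.2 s.
2. the left case is gripped, lifted clear of the mat and moved briskly (shaken) (contact force between the fingers and case_left above 0.5 N and height (world z) of case_left above 0.04 m and linear speed of case_left above 0.15 m/s).
3. the middle case is gripped, lifted clear of the mat and moved briskly (shaken) (contact force between the fingers and case_middle above 0.5 N and height (world z) of case_middle above 0.04 m and linear speed of case_middle above 0.15 m/s).
4. the right case is gripped, lifted clear of the mat and moved briskly (shaken) (contact force between the fingers and case_right above 0.5 N and height (world z) of case_right above 0.04 m and linear speed of case_right above 0.15 m/s).
At the end, for the whole second after the job is handed in: Carriage within 5 mm of the left stop; the case with the ball held in the fingers, touching nothing else, still, level within 0.2 rad, an end turned to the lens within 0.3 rad and 30-110 mm from it, label within 30 mm sideways and 25 mm in height of its line; the others upright on the mat, released (value of joint camera_slide above 0.315 m and (((distance between ball_c0 and case_left below 0.08 m and x of case_left in the frame of lens between -0.165 and -0.085 m and y of case_left in the frame of lens between -0.03 and 0.03 m and z of case_left in the frame of lens between -0.047 and 0.003 m and angle between the x axis of case_left and the x axis of lens, either way round below 0.3 rad and angle between case_left's own z axis and vertical below 0.2 rad and linear speed of case_left below 0.03 m/s and contact force between the fingers and case_left above 2 N and contact force between case_left and camera_slide below 0.1 N and contact force between case_left and rail below 0.1 N) and (x of case_middle in the frame of mat between -0.09 and 0.09 m and y of case_middle in the frame of mat between -0.22 and 0.22 m and height (world z) of case_middle below 0.008 m and angle between case_middle's own z axis and vertical below 0.1 rad and linear speed of case_middle below 0.03 m/s and contact force between the fingers and case_middle below 0.1 N) and (x of case_right in the frame of mat between -0.09 and 0.09 m and y of case_right in the frame of mat between -0.22 and 0.22 m and height (world z) of case_right below 0.008 m and angle between case_right's own z axis and vertical below 0.1 rad and linear speed of case_right below 0.03 m/s and contact force between the fingers and case_right below 0.1 N)) or ((distance between ball_c0 and case_middle below 0.08 m and x of case_middle in the frame of lens between -0.165 and -0.085 m and y of case_middle in the frame of lens between -0.03 and 0.03 m and z of case_middle in the frame of lens between -0.047 and 0.003 m and angle between the x axis of case_middle and the x axis of lens, either way round below 0.3 rad and angle between case_middle's own z axis and vertical below 0.2 rad and linear speed of case_middle below 0.03 m/s and contact force between the fingers and case_middle above 2 N and contact force between case_middle and camera_slide below 0.1 N and contact force between case_middle and rail below 0.1 N) and (x of case_left in the frame of mat between -0.09 and 0.09 m and y of case_left in the frame of mat between -0.22 and 0.22 m and height (world z) of case_left below 0.008 m and angle between case_left's own z axis and vertical below 0.1 rad and linear speed of case_left below 0.03 m/s and contact force between the fingers and case_left below 0.1 N) and (x of case_right in the frame of mat between -0.09 and 0.09 m and y of case_right in the frame of mat between -0.22 and 0.22 m and height (world z) of case_right below 0.008 m and angle between case_right's own z axis and vertical below 0.1 rad and linear speed of case_right below 0.03 m/s and contact force between the fingers and case_right below 0.1 N)) or ((distance between ball_c0 and case_right below 0.08 m and x of case_right in the frame of lens between -0.165 and -0.085 m and y of case_right in the frame of lens between -0.03 and 0.03 m and z of case_right in the frame of lens between -0.047 and 0.003 m and angle between the x axis of case_right and the x axis of lens, either way round below 0.3 rad and angle between case_right's own z axis and vertical below 0.2 rad and linear speed of case_right below 0.03 m/s and contact force between the fingers and case_right above 2 N and contact force between case_right and camera_slide below 0.1 N and contact force between case_right and rail below 0.1 N) and (x of case_left in the frame of mat between -0.09 and 0.09 m and y of case_left in the frame of mat between -0.22 and 0.22 m and height (world z) of case_left below 0.008 m and angle between case_left's own z axis and vertical below 0.1 rad and linear speed of case_left below 0.03 m/s and contact force between the fingers and case_left below 0.1 N) and (x of case_middle in the frame of mat between -0.09 and 0.09 m and y of case_middle in the frame of mat between -0.22 and 0.22 m and height (world z) of case_middle below 0.008 m and angle between case_middle's own z axis and vertical below 0.1 rad and linear speed of case_middle below 0.03 m/s and contact force between the fingers and case_middle below 0.1 N)))); the arm keeps its last pose, push and grip.
It fails at once if a bystander (rack, stapler, cone, canister, bottle) is shifted more than 30 mm or knocked over (distance of any of white_rack, stapler, amber_cone, amber_canister, reagent_bottle from where it was at the start of the episode above 0.03 m or angle between any of white_rack, stapler, amber_cone, amber_canister, reagent_bottle's own z axis and vertical above 0.4 rad).
It fails at once if a case is dropped (falls free of the fingers from well above the mat) ((height (world z) of case_left above 0.012 m and linear speed of case_left above 0.5 m/s and contact force between the fingers and case_left below 0.01 N) or (height (world z) of case_middle above 0.012 m and linear speed of case_middle above 0.5 m/s and contact force between the fingers and case_middle below 0.01 N) or (height (world z) of case_right above 0.012 m and linear speed of case_right above 0.5 m/s and contact force between the fingers and case_right below 0.01 N)).
It also fails if it takes over 72 s, if anything falls off the work surface, if the arm or the gripper's body presses on something with over 40 N, if the wrist force passes 120 N, or if a joint passes its speed limit or range.

## Working session

There is one attempt and no reset: what is moved stays moved. The work goes in short steps, Python scripts to look and compute and a shell command to move; the robot and the scene stay as the last step left them, time stands still between calls to the robot, and variables do not carry over. Pictures are saved under pics/ and viewed, and the job is handed in when it is done.

```bash
mkdir -p pics; cat > h.py <<'E'
from rig import robot
import numpy as np, cv2
def st():
    s=robot.state(); 
    print('t',round(s['t'],2),'pos',np.round(s['eef_pos'],4),'F',np.round(s['force'],2),'M',np.round(s['torque'],3),'op',round(s['opening'],4)); return s
def look(cam,names=(),fn=None,kind='pinpoint'):
    s=robot.state(); p=robot.read_camera(cam)
    if 'extrinsics' in p: T=np.array(p['extrinsics'])
    else:
        W=np.eye(4);W[:3,:3]=np.array(s['ee_rot']);W[:3,3]=s['eef_pos'];T=W@np.array(p['tool_from_camera'])
    if fn: cv2.imwrite('pics/'+fn,p['pixels'])
    for n in names:
        try:
            for r in getattr(robot,kind)(p,n)[:3]:
                c=np.array(r['centre']);w=T[:3,:3]@c+T[:3,3];K=np.array(p['intrinsics']);u=K@c
                print(cam,n,round(r['conf'],2),np.round(w,3),'px',np.round(u[:2]/u[2]),{k:np.round(v,3) for k,v in r.items() if k not in('centre','conf')})
        except Exception as e: print(n,e)
    return p,T
E
python3 - <<'E'
from h import *
s=st();print(np.round(s['ee_rot'],3))
N=['slide_knob','lens','rail','mat','case_left','case_middle','case_right','white_rack','stapler','amber_cone','amber_canister','reagent_bottle']
look('scene',N,'s0.png');look('top',N,'t0.png');look('wrist',['mat'],'w0.png');st()
E
```

```text
t 0.0 pos [0.2128 0.6134 0.2257] F [-0.33  1.05  0.48] M [-0.01   0.062 -0.04 ] op 0.092
[[-0.945  0.328 -0.001]
 [ 0.328  0.945 -0.002]
 [ 0.    -0.002 -1.   ]]
scene slide_knob 0.7 [0.671 0.07  0.22 ] px [345. 203.] {}
scene slide_knob 0.3 [ 0.671 -0.352 -0.001] px [202. 284.] {}
scene lens 0.97 [0.563 0.059 0.129] px [331. 210.] {}
scene rail 0.65 [0.661 0.021 0.   ] px [326. 263.] {}
scene mat 0.84 [ 0.46  -0.23   0.002] px [241. 235.] {}
scene mat 0.64 [0.459 0.35  0.   ] px [399. 215.] {}
scene case_left 0.86 [ 0.462 -0.104  0.004] px [278. 230.] {}
scene case_middle 0.91 [ 0.455 -0.237  0.   ] px [239. 235.] {}
scene case_right 0.69 [ 0.464 -0.362  0.001] px [201. 241.] {}
scene white_rack 0.98 [0.524 0.453 0.001] px [432. 222.] {}
scene stapler 0.56 [0.402 0.144 0.001] px [341. 213.] {}
scene stapler 0.42 [0.56  0.062 0.13 ] px [332. 210.] {}
scene amber_cone 0.63 [ 0.345  0.321 -0.006] px [380. 202.] {}
scene amber_canister 0.71 [ 0.464 -0.366  0.003] px [200. 241.] {}
scene amber_canister 0.69 [ 0.669 -0.351 -0.001] px [202. 283.] {}
scene reagent_bottle 0.63 [0.458 0.351 0
[... 356 characters left out ...]
] {}
top case_left 0.67 [ 0.463 -0.102 -0.001] px [371. 225.] {}
top case_middle 0.85 [ 0.456 -0.235  0.002] px [413. 228.] {}
top case_middle 0.19 [ 0.349  0.318 -0.001] px [237. 258.] {}
top case_right 0.73 [ 0.466 -0.36   0.002] px [452. 225.] {}
top white_rack 0.69 [ 0.523  0.458 -0.001] px [196. 202.] {}
top white_rack 0.18 [ 0.35   0.316 -0.004] px [238. 257.] {}
top stapler 0.85 [0.403 0.139 0.002] px [294. 242.] {}
top amber_cone 0.56 [0.35  0.319 0.001] px [236. 258.] {}
top amber_canister 0.9 [ 0.675 -0.355  0.   ] px [450. 161.] {}
top reagent_bottle 0.68 [0.46  0.351 0.002] px [228. 223.] {}
t 1.4 pos [0.2129 0.6141 0.2267] F [-0.51 -0.79 -0.13] M [-0.017  0.029 -0.031] op 0.0917
```

View images.

View pics/s0.png

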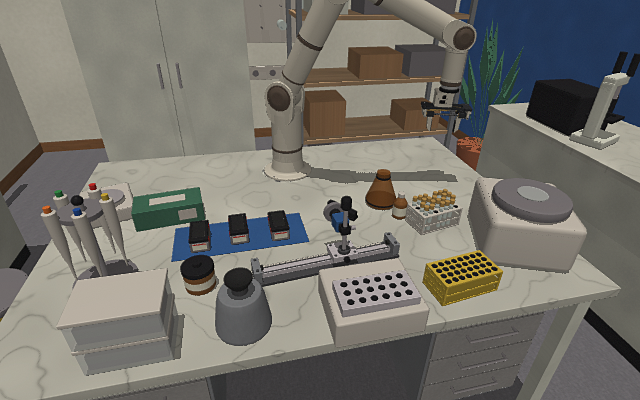

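View pics/t0.png

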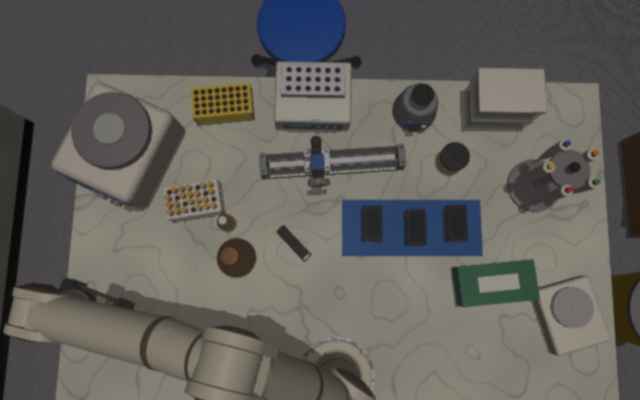

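```bash
python3 - <<'E'
import cv2
a=cv2.imread('pics/t0.png')
cv2.imwrite('pics/c1.png',cv2.resize(a[135:185,250:415],None,fx=4.8,fy=4.8,interpolation=cv2.INTER_CUBIC))
cv2.imwrite('pics/c2.png',cv2.resize(a[190:265,335:490],None,fx=5,fy=5,interpolation=cv2.INTER_CUBIC))
E
```

```text
(no output)
```

View pics/c1.png

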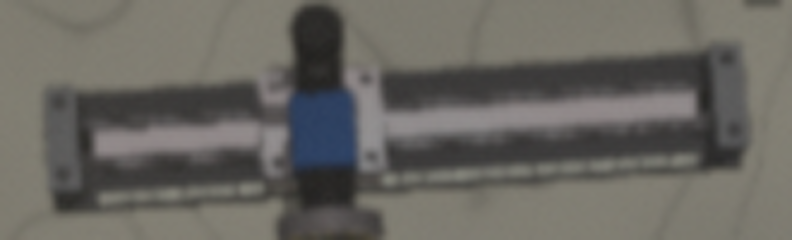

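View pics/c2.png

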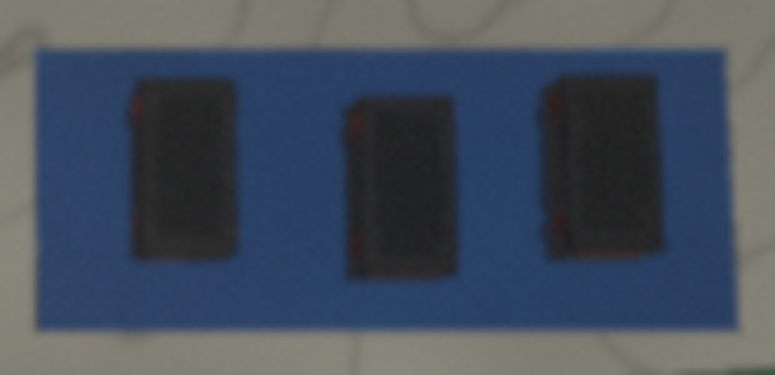

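```bash
python3 -m inch '[{"hand":0,"dx":0,"dy":0,"dz":-40,"turn":0},{"hand":0,"dx":-40,"dy":-24,"dz":-60,"turn":-0.05},{"hand":0,"dx":-610,"dy":-364,"dz":-60,"turn":-0.385},{"hand":0,"dx":-610,"dy":-364,"dz":-60,"turn":-0.385},{"hand":0,"dx":-610,"dy":-364,"dz":-60,"turn":-0.385},{"hand":0,"dx":-610,"dy":-364,"dz":-60,"turn":-0.385},{"hand":0,"dx":-610,"dy":-364,"dz":-60,"turn":-0.385},{"hand":0,"dx":-610,"dy":-364,"dz":-60,"turn":-0.385},{"hand":0,"dx":-610,"dy":-364,"dz":-60,"turn":-0.385},{"hand":0,"dx":-610,"dy":-364,"dz":-60,"turn":-0.385},{"hand":0,"dx":-610,"dy":-364,"dz":-60,"turn":-0.385},{"hand":0,"dx":-610,"dy":-364,"dz":-60,"turn":-0.385},{"hand":0,"dx":-610,"dy":-364,"dz":-60,"turn":-0.385},{"hand":0,"dx":-610,"dy":-364,"dz":-60,"turn":-0.385},{"hand":0,"dx":-610,"dy":-364,"dz":-60,"turn":-0.385},{"hand":0,"dx":-610,"dy":-364,"dz":-60,"turn":-0.385},{"hand":0,"dx":-610,"dy":-364,"dz":-60,"turn":-0.385},{"hand":0,"dx":-610,"dy":-364,"dz":-60,"turn":-0.385},{"hand":0,"dx":-610,"dy":-364,"dz":-60,"turn":-0.385},{"hand":0,"dx":-610,"dy":-364,"dz":-60,"turn":-0.385}]'
python3 - <<'E'
from h import *
s=st();print(np.round(s['ee_rot'],3),s['joints'])
look('wrist',['slide_knob'],'w1.png')
E
```

```text
t: 3.07
eef_pos: [0.6718, 0.0648, 0.2858]
ee_rot: [[-0.999, -0.044, -0.0], [-0.044, 0.999, -0.002], [0.0, -0.002, -1.0]]
force: [-1.3, 0.6, 0.1]
opening: 0.0918
t 3.07 pos [0.6718 0.0648 0.2858] F [-1.25  0.61  0.14] M [ 0.057  0.042 -0.075] op 0.0918
[[-0.999 -0.044 -0.   ]
 [-0.044  0.999 -0.002]
 [ 0.    -0.002 -1.   ]] [  1.06483383  27.38767542 -12.9952642   81.23274263   6.37373435
  72.11979197  80.02027061]
wrist slide_knob 0.73 [0.668 0.078 0.222] px [332. 208.] {}
```

View pics/w1.png

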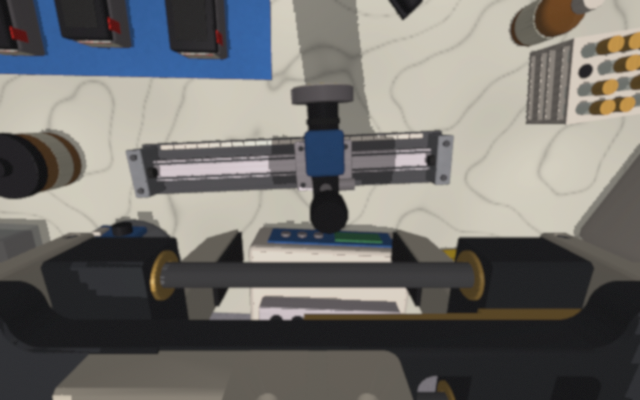

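```bash
python3 -m inch '[{"hand":0,"dx":3,"dy":9,"dz":20,"turn":-0.02},{"hand":0,"dx":3,"dy":9,"dz":50,"turn":-0.02},{"hand":0,"dx":3,"dy":9,"dz":72,"turn":-0.02},{"hand":0,"dx":3,"dy":9,"dz":78,"turn":-0.02},{"hand":0.6,"dx":3,"dy":9,"dz":78,"turn":-0.02},{"hand":1,"dx":3,"dy":9,"dz":78,"turn":-0.02},{"hand":1,"dx":3,"dy":9,"dz":78,"turn":-0.02},{"hand":1,"dx":3,"dy":9,"dz":78,"turn":-0.02},{"hand":1,"dx":3,"dy":9,"dz":78,"turn":-0.02}]'
```

```text
t: 3.92
eef_pos: [0.667, 0.0799, 0.21]
ee_rot: [[-0.997, -0.071, 0.002], [-0.071, 0.997, 0.001], [-0.002, 0.001, -1.0]]
force: [-0.9, 0.3, 0.5]
opening: 0.0628
```

```bash
python3 -m inch '[{"hand":1},{"hand":1},{"hand":1},{"hand":1},{"hand":1},{"hand":1}]'
```

```text
$[0]: bad value
```

```bash
python3 -m inch '[{"hand":1,"dx":0,"dy":0,"dz":0,"turn":0},{"hand":1,"dx":0,"dy":0,"dz":0,"turn":0},{"hand":1,"dx":0,"dy":0,"dz":0,"turn":0},{"hand":1,"dx":0,"dy":0,"dz":0,"turn":0},{"hand":1,"dx":0,"dy":0,"dz":0,"turn":0},{"hand":1,"dx":0,"dy":0,"dz":0,"turn":0}]'
```

```text
t: 4.42
eef_pos: [0.6673, 0.0791, 0.2103]
ee_rot: [[-0.998, -0.07, 0.002], [-0.07, 0.998, 0.001], [-0.002, 0.0, -1.0]]
force: [-0.0, -1.2, 3.0]
opening: 0.0315
```

```bash
python3 -m inch '[{"hand":1,"dx":0,"dy":10,"dz":0,"turn":0},{"hand":1,"dx":0,"dy":25,"dz":0,"turn":0},{"hand":1,"dx":0,"dy":40,"dz":0,"turn":0},{"hand":1,"dx":0,"dy":55,"dz":0,"turn":0},{"hand":1,"dx":0,"dy":70,"dz":0,"turn":0},{"hand":1,"dx":0,"dy":80,"dz":0,"turn":0},{"hand":1,"dx":0,"dy":90,"dz":0,"turn":0},{"hand":1,"dx":0,"dy":95,"dz":0,"turn":0}]'
python3 - <<'E'
from h import *
st();look('top',['slide_knob','lens'],'t2.png');
E
```

```text
t: 5.08
eef_pos: [0.6587, 0.1768, 0.2103]
ee_rot: [[-0.997, -0.073, -0.001], [-0.073, 0.997, 0.001], [0.001, 0.001, -1.0]]
force: [-7.0, -1.7, 5.0]
opening: 0.0316
t 5.08 pos [0.6587 0.1768 0.2103] F [-6.97 -1.72  4.99] M [-0.68   1.273 -0.07 ] op 0.0316
top lens 0.39 [0.554 0.167 0.13 ] px [284. 187.] {}
```

```bash
python3 -m inch '[{"hand":1,"dx":-1,"dy":2,"dz":0,"turn":0},{"hand":1,"dx":-1,"dy":4,"dz":0,"turn":0},{"hand":1,"dx":-1,"dy":6,"dz":0,"turn":0},{"hand":1,"dx":-1,"dy":8,"dz":0,"turn":0}]'
```

```text
t: 5.57
eef_pos: [0.6579, 0.1852, 0.2103]
ee_rot: [[-0.997, -0.073, -0.003], [-0.073, 0.997, 0.001], [0.003, 0.001, -1.0]]
force: [-5.5, -6.9, 5.9]
opening: 0.0313
```

```bash
python3 -m inch '[{"hand":1,"dx":-1,"dy":2,"dz":0,"turn":0},{"hand":1,"dx":-1,"dy":4,"dz":0,"turn":0},{"hand":1,"dx":-1,"dy":4,"dz":0,"turn":0}]'
```

```text
t: 5.82
eef_pos: [0.6579, 0.1851, 0.2103]
ee_rot: [[-0.998, -0.07, -0.006], [-0.07, 0.998, -0.005], [0.006, -0.005, -1.0]]
force: [-7.2, -10.8, 7.6]
opening: 0.0315
```

```bash
python3 - <<'E'
from h import *
st();p,T=look('top',[],'t3.png');
a=p['pixels'];cv2.imwrite('pics/c3.png',cv2.resize(a[120:205,230:415],None,fx=4.2,fy=4.2,interpolation=cv2.INTER_CUBIC))
p,T=look('scene',['lens'],'s3.png');a=p['pixels'];cv2.imwrite('pics/c4.png',cv2.resize(a[180:290,240:420],None,fx=4.2,fy=4.2,interpolation=cv2.INTER_CUBIC))
E
```

```text
t 5.82 pos [0.6579 0.1851 0.2103] F [ -7.22 -10.81   7.64] M [-1.929  1.351 -0.071] op 0.0315
scene lens 0.68 [0.554 0.17  0.129] px [363. 205.] {}
```

View pics/c3.png

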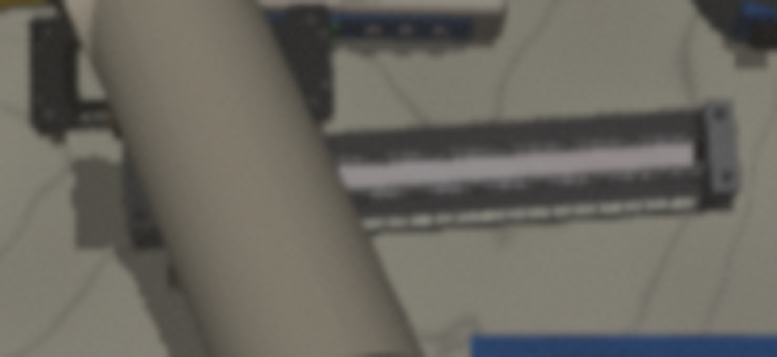

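View pics/c4.png

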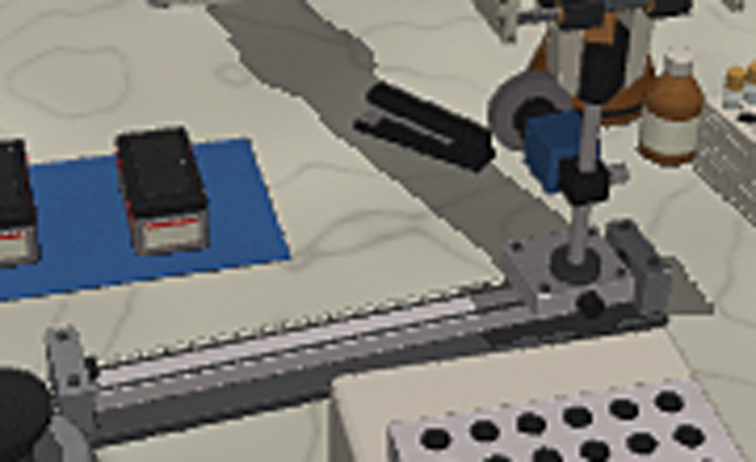

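```bash
python3 -m inch '[{"hand":1,"dx":-2,"dy":6,"dz":0,"turn":0},{"hand":1,"dx":-2,"dy":10,"dz":0,"turn":0},{"hand":1,"dx":-2,"dy":14,"dz":0,"turn":0},{"hand":1,"dx":-2,"dy":14,"dz":0,"turn":0}]'
```

```text
t: 6.3
eef_pos: [0.658, 0.1851, 0.2099]
ee_rot: [[-0.998, -0.061, -0.012], [-0.06, 0.998, -0.023], [0.014, -0.022, -1.0]]
force: [-12.8, -26.1, 14.2]
opening: 0.0313
```

```bash
python3 -m inch '[{"hand":1,"dx":0,"dy":0,"dz":0,"turn":0},{"hand":0,"dx":0,"dy":0,"dz":0,"turn":0},{"hand":0,"dx":0,"dy":0,"dz":0,"turn":0},{"hand":0,"dx":0,"dy":0,"dz":0,"turn":0},{"hand":0,"dx":0,"dy":0,"dz":0,"turn":0},{"hand":0,"dx":0,"dy":0,"dz":0,"turn":0}]'
```

```text
t: 6.8
eef_pos: [0.6578, 0.187, 0.2097]
ee_rot: [[-0.998, -0.063, -0.012], [-0.062, 0.998, -0.022], [0.013, -0.021, -1.0]]
force: [-0.0, -0.4, -0.1]
opening: 0.0603
```

```bash
python3 -m inch '[{"hand":0,"dx":0,"dy":0,"dz":-35,"turn":0},{"hand":0,"dx":0,"dy":0,"dz":-70,"turn":0},{"hand":0,"dx":25,"dy":-32,"dz":-75,"turn":0.03},{"hand":0,"dx":50,"dy":-64,"dz":-75,"turn":0.063},{"hand":0,"dx":75,"dy":-96,"dz":-75,"turn":0.063},{"hand":0,"dx":100,"dy":-128,"dz":-65,"turn":0.063},{"hand":0,"dx":125,"dy":-160,"dz":-40,"turn":0.063},{"hand":0,"dx":150,"dy":-192,"dz":-20,"turn":0.063},{"hand":0,"dx":175,"dy":-224,"dz":0,"turn":0.063},{"hand":0,"dx":195,"dy":-256,"dz":20,"turn":0.063},{"hand":0,"dx":213,"dy":-277,"dz":40,"turn":0.063},{"hand":0,"dx":213,"dy":-277,"dz":40,"turn":0.063},{"hand":0,"dx":213,"dy":-277,"dz":40,"turn":0.063}]'
python3 - <<'E'
from h import *
s=st();print(np.round(s['ee_rot'],3),s['joints'])
look('wrist',['case_left','case_middle','case_right'],'w4.png');look('top',['slide_knob','lens'],'t4.png');look('scene',['case_left','lens','slide_knob'])
E
```

```text
t: 7.88
eef_pos: [0.4595, -0.1055, 0.1769]
ee_rot: [[-1.0, 0.004, -0.016], [0.005, 1.0, -0.022], [0.016, -0.022, -1.0]]
force: [0.1, 1.0, 0.6]
opening: 0.0918
t 7.88 pos [ 0.4595 -0.1055  0.1769] F [0.14 1.03 0.57] M [ 0.052 -0.027 -0.014] op 0.0918
[[-1.     0.004 -0.016]
 [ 0.005  1.    -0.022]
 [ 0.016 -0.022 -1.   ]] [ 14.90177118  12.92669611  -7.09881553 116.56222296   3.75400247
  51.39783446  95.34596839]
wrist case_left 0.52 [ 0.471 -0.364  0.004] px [113. 195.] {}
wrist case_middle 0.82 [ 0.455 -0.237  0.004] px [211. 183.] {}
wrist case_right 0.85 [ 0.471 -0.36  -0.   ] px [118. 194.] {}
top slide_knob 0.6 [0.66  0.184 0.215] px [277. 145.] {}
top lens 0.74 [0.551 0.173 0.128] px [282. 189.] {}
scene case_left 0.71 [ 0.464 -0.103  0.002] px [278. 231.] {}
scene lens 0.9 [0.553 0.167 0.129] px [362. 205.] {}
scene lens 0.35 [ 0.659  0.023 -0.003] px [326. 263.] {}
scene slide_knob 0.96 [0.663 0.18  0.22 ] px [380. 198.] {}
scene slide_knob 0.52 [ 0.349  0.32  -0.006] px [380. 203.] {}
```

View pics/w4.png

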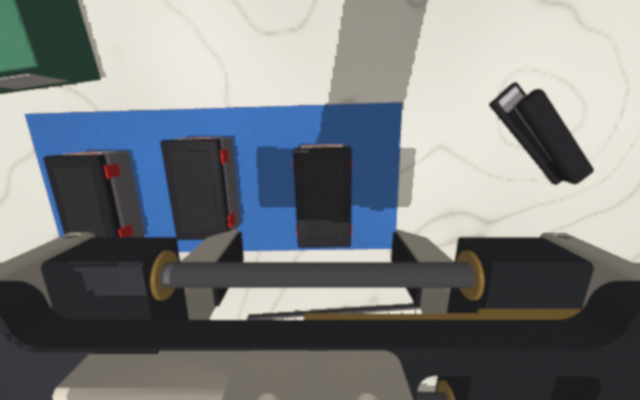

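View pics/t4.png

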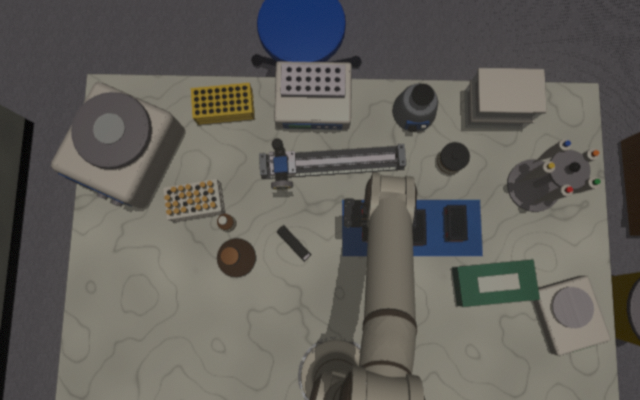

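```bash
python3 -m inch '[{"hand":0,"dx":-6,"dy":6,"dz":38,"turn":0},{"hand":0,"dx":-6,"dy":6,"dz":76,"turn":0},{"hand":0,"dx":-6,"dy":6,"dz":112,"turn":0},{"hand":0,"dx":-6,"dy":6,"dz":140,"turn":0},{"hand":0,"dx":-6,"dy":6,"dz":156,"turn":0},{"hand":0,"dx":-6,"dy":6,"dz":161,"turn":0},{"hand":1,"dx":-6,"dy":6,"dz":161,"turn":0},{"hand":1,"dx":-6,"dy":6,"dz":161,"turn":0},{"hand":1,"dx":-6,"dy":6,"dz":161,"turn":0},{"hand":1,"dx":-6,"dy":6,"dz":161,"turn":0},{"hand":1,"dx":-6,"dy":6,"dz":161,"turn":0},{"hand":1,"dx":-6,"dy":6,"dz":161,"turn":0},{"hand":1,"dx":-6,"dy":6,"dz":161,"turn":0}]'
```

```text
t: 9.52
eef_pos: [0.4676, -0.1011, 0.0186]
ee_rot: [[-1.0, -0.0, -0.01], [-0.0, 1.0, -0.022], [0.01, -0.022, -1.0]]
force: [-0.6, -0.9, 7.6]
opening: 0.0598
```

```bash
python3 -m inch '[{"hand":1,"dx":0,"dy":0,"dz":-10,"turn":0},{"hand":1,"dx":0,"dy":0,"dz":-30,"turn":0},{"hand":1,"dx":0,"dy":0,"dz":-55,"turn":0},{"hand":1,"dx":0,"dy":0,"dz":-75,"turn":0},{"hand":1,"dx":0,"dy":0,"dz":-80,"turn":0},{"hand":1,"dx":0,"dy":0,"dz":-80,"turn":0},{"hand":1,"dx":0,"dy":0,"dz":-80,"turn":0}]'; python3 -c "
from h import *
st()"
python3 -m inch '[{"hand":1,"dx":0,"dy":0,"dz":0,"turn":0},{"hand":1,"dx":0,"dy":0,"dz":0,"turn":0}]'; python3 -c "
from h import *
st()"
python3 -m inch '[{"hand":1,"dx":25,"dy":0,"dz":0,"turn":0},{"hand":1,"dx":40,"dy":0,"dz":0,"turn":0},{"hand":1,"dx":10,"dy":0,"dz":0,"turn":0},{"hand":1,"dx":-20,"dy":0,"dz":0,"turn":0},{"hand":1,"dx":10,"dy":0,"dz":0,"turn":0},{"hand":1,"dx":40,"dy":0,"dz":0,"turn":0}]'; python3 -c "
from h import *
st()"
```

```text
t: 10.1
eef_pos: [0.4679, -0.0993, 0.0983]
ee_rot: [[-1.0, -0.0, -0.01], [-0.0, 1.0, -0.022], [0.01, -0.022, -1.0]]
force: [-1.0, -0.6, -3.3]
opening: 0.0601
t 10.1 pos [ 0.4679 -0.0993  0.0983] F [-0.99 -0.6  -3.28] M [0.056 0.001 0.017] op 0.0601
t: 10.27
eef_pos: [0.4665, -0.0991, 0.097]
ee_rot: [[-1.0, -0.0, -0.013], [-0.0, 1.0, -0.022], [0.013, -0.022, -1.0]]
force: [-0.7, -0.1, -3.5]
opening: 0.0603
t 10.27 pos [ 0.4665 -0.0991  0.097 ] F [-0.65 -0.09 -3.46] M [ 0.06  -0.013  0.037] op 0.0603
t: 10.77
eef_pos: [0.4295, -0.0986, 0.0961]
ee_rot: [[-1.0, -0.002, -0.012], [-0.002, 1.0, -0.021], [0.012, -0.021, -1.0]]
force: [-1.3, 1.0, -3.7]
opening: 0.0603
t 10.77 pos [ 0.4295 -0.0986  0.0961] F [-1.33  0.97 -3.74] M [ 0.035  0.159 -0.033] op 0.0603
```

```bash
python3 -m inch '[{"hand":1,"dx":0,"dy":0,"dz":0,"turn":0}]' >/dev/null; python3 -c "
from h import *
st()"
python3 -m inch '[{"hand":1,"dx":0,"dy":0,"dz":0,"turn":0}]' >/dev/null; python3 -c "
from h import *
st()"
python3 -m inch '[{"hand":1,"dx":0,"dy":0,"dz":0,"turn":0}]' >/dev/null; python3 -c "
from h import *
st()"
python3 -m inch '[{"hand":1,"dx":0,"dy":0,"dz":0,"turn":0}]' >/dev/null; python3 -c "
from h import *
st()"
python3 -m inch '[{"hand":1,"dx":0,"dy":0,"dz":0,"turn":0}]' >/dev/null; python3 -c "
from h import *
st()"
python3 -m inch '[{"hand":1,"dx":-40,"dy":0,"dz":0,"turn":0},{"hand":1,"dx":-40,"dy":0,"dz":0,"turn":0},{"hand":1,"dx":-40,"dy":0,"dz":0,"turn":0},{"hand":1,"dx":-40,"dy":0,"dz":0,"turn":0}]'; python3 -c "
from h import *
st()"
python3 -m inch '[{"hand":1,"dx":0,"dy":0,"dz":0,"turn":0},{"hand":1,"dx":0,"dy":0,"dz":0,"turn":0},{"hand":1,"dx":0,"dy":0,"dz":0,"turn":0}]' ; python3 -c "
from h import *
st()"
```

```text
t 10.85 pos [ 0.4203 -0.0983  0.093 ] F [-2.71  0.86 -4.31] M [0.114 0.281 0.022] op 0.06
t 10.93 pos [ 0.4191 -0.0982  0.092 ] F [ 0.87 -0.25 -3.06] M [ 0.064 -0.121  0.003] op 0.0604
t 11.02 pos [ 0.4172 -0.0981  0.0909] F [ 0.94 -0.12 -3.69] M [0.009 0.011 0.025] op 0.0603
t 11.1 pos [ 0.4171 -0.098   0.0905] F [ 0.6  -0.51 -2.27] M [ 0.076 -0.01  -0.014] op 0.0604
t 11.18 pos [ 0.4174 -0.098   0.0903] F [-0.51 -1.06 -4.06] M [ 0.05  -0.052  0.017] op 0.0595
t: 11.52
eef_pos: [0.4576, -0.0979, 0.0888]
ee_rot: [[-0.999, -0.001, -0.032], [-0.0, 1.0, -0.018], [0.032, -0.018, -0.999]]
force: [0.1, -0.0, -3.5]
opening: 0.0601
t 11.52 pos [ 0.4576 -0.0979  0.0888] F [ 0.09 -0.03 -3.54] M [ 0.016 -0.054  0.008] op 0.0601
t: 11.77
eef_pos: [0.4571, -0.0979, 0.0889]
ee_rot: [[-0.999, -0.001, -0.032], [-0.0, 1.0, -0.018], [0.032, -0.018, -0.999]]
force: [-0.4, 0.5, -2.1]
opening: 0.0603
t 11.77 pos [ 0.4571 -0.0979  0.0889] F [-0.4   0.54 -2.13] M [ 0.112  0.035 -0.034] op 0.0603
```

```bash
cat >> h.py <<'E'
def avg(n=10):
    L=[]
    for i in range(n):
        robot.read_camera('wrist'); s=robot.state(); L.append(np.r_[s['force'],s['torque']])
    L=np.array(L); np.set_printoptions(suppress=True)
    print('mean',np.round(L.mean(0),3),'sd',np.round(L.std(0),3)); print('My',np.round(L[:,4],3)); st()
E
python3 -c "
from h import *
avg()"
python3 -m inch '[{"hand":1,"dx":-15,"dy":0,"dz":0,"turn":0},{"hand":1,"dx":20,"dy":0,"dz":0,"turn":0},{"hand":1,"dx":50,"dy":0,"dz":0,"turn":0},{"hand":1,"dx":20,"dy":0,"dz":0,"turn":0},{"hand":1,"dx":-10,"dy":0,"dz":0,"turn":0},{"hand":1,"dx":0,"dy":0,"dz":0,"turn":0},{"hand":1,"dx":0,"dy":0,"dz":0,"turn":0}]'; python3 -c "
from h import *
avg()"
```

```text
mean [-0.101  0.025 -3.509  0.064 -0.028 -0.003] sd [0.351 0.495 0.362 0.026 0.019 0.028]
My [-0.031 -0.01  -0.006 -0.026 -0.027 -0.027 -0.071 -0.043 -0.    -0.036]
t 12.27 pos [ 0.4575 -0.0978  0.0888] F [-0.33  0.72 -4.28] M [ 0.052 -0.036  0.027] op 0.0597
t: 12.85
eef_pos: [0.458, -0.0977, 0.0888]
ee_rot: [[-0.999, -0.001, -0.032], [-0.001, 1.0, -0.018], [0.032, -0.018, -0.999]]
force: [-1.8, -0.3, -3.2]
opening: 0.0598
mean [ 0.163  0.059 -3.409  0.046 -0.046  0.01 ] sd [0.69  0.422 0.742 0.022 0.089 0.02 ]
My [-0.31  -0.032 -0.035 -0.01   0.014 -0.018 -0.019 -0.029 -0.011 -0.012]
t 13.35 pos [ 0.4575 -0.0979  0.0889] F [-0.34 -0.09 -3.67] M [ 0.051 -0.012  0.034] op 0.0599
```

```bash
python3 -m inch '[{"hand":1,"dx":-8,"dy":-3,"dz":25,"turn":0},{"hand":1,"dx":-8,"dy":-3,"dz":45,"turn":0},{"hand":1,"dx":-8,"dy":-3,"dz":58,"turn":0},{"hand":1,"dx":-8,"dy":-3,"dz":64,"turn":0},{"hand":1,"dx":-8,"dy":-3,"dz":68,"turn":0},{"hand":1,"dx":-8,"dy":-3,"dz":70,"turn":0},{"hand":1,"dx":-8,"dy":-3,"dz":70,"turn":0}]'
```

```text
t: 13.93
eef_pos: [0.463, -0.1021, 0.0194]
ee_rot: [[-0.999, -0.001, -0.032], [-0.0, 1.0, -0.018], [0.032, -0.018, -0.999]]
force: [0.1, -0.5, -2.9]
opening: 0.0597
```

```bash
python3 -m inch '[{"hand":1,"dx":0,"dy":0,"dz":1.5,"turn":0},{"hand":1,"dx":0,"dy":0,"dz":2,"turn":0},{"hand":0,"dx":0,"dy":0,"dz":2,"turn":0},{"hand":0,"dx":0,"dy":0,"dz":2,"turn":0},{"hand":0,"dx":0,"dy":0,"dz":2,"turn":0},{"hand":0,"dx":0,"dy":0,"dz":0,"turn":0},{"hand":0,"dx":0,"dy":0,"dz":-20,"turn":0},{"hand":0,"dx":0,"dy":0,"dz":-55,"turn":0},{"hand":0,"dx":2,"dy":-10,"dz":-75,"turn":0},{"hand":0,"dx":5,"dy":-50,"dz":-75,"turn":0},{"hand":0,"dx":8,"dy":-90,"dz":-75,"turn":0},{"hand":0,"dx":8,"dy":-125,"dz":-75,"turn":0},{"hand":0,"dx":8,"dy":-134,"dz":-75,"turn":0},{"hand":0,"dx":8,"dy":-134,"dz":-75,"turn":0},{"hand":0,"dx":8,"dy":-134,"dz":-75,"turn":0}]'
python3 - <<'E'
from h import *
s=st()
look('scene',['case_left','case_middle'],'s5.png');look('wrist',['case_left','case_middle','case_right'],'w5.png')
E
```

```text
t: 15.18
eef_pos: [0.4575, -0.2345, 0.0969]
ee_rot: [[-0.999, 0.0, -0.033], [0.001, 1.0, -0.018], [0.033, -0.018, -0.999]]
force: [-0.7, 0.4, 0.0]
opening: 0.0918
t 15.18 pos [ 0.4575 -0.2345  0.0969] F [-0.71  0.38  0.03] M [0.163 0.021 0.007] op 0.0918
scene case_left 0.58 [ 0.459 -0.104  0.002] px [278. 230.] {}
scene case_middle 0.89 [ 0.455 -0.236  0.004] px [239. 234.] {}
scene case_middle 0.57 [ 0.458 -0.105  0.003] px [277. 230.] {}
wrist case_left 0.96 [ 0.456 -0.1    0.003] px [458. 205.] {}
wrist case_middle 0.84 [ 0.453 -0.233  0.005] px [316. 201.] {}
wrist case_middle 0.57 [ 0.457 -0.102  0.001] px [455. 204.] {}
wrist case_right 0.62 [ 0.468 -0.363 -0.001] px [183. 213.] {}
```

View pics/w5.png

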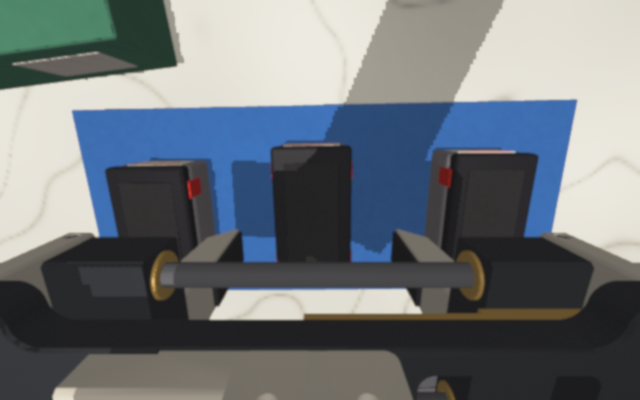

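```bash
python3 -m inch '[{"hand":0,"dx":0,"dy":1,"dz":35,"turn":0},{"hand":0,"dx":0,"dy":1,"dz":62,"turn":0},{"hand":0,"dx":0,"dy":1,"dz":76,"turn":0},{"hand":0,"dx":0,"dy":1,"dz":79,"turn":0},{"hand":0.5,"dx":0,"dy":1,"dz":79,"turn":0},{"hand":1,"dx":0,"dy":1,"dz":79,"turn":0},{"hand":1,"dx":0,"dy":1,"dz":79,"turn":0},{"hand":1,"dx":0,"dy":1,"dz":79,"turn":0},{"hand":1,"dx":0,"dy":1,"dz":79,"turn":0},{"hand":1,"dx":0,"dy":1,"dz":79,"turn":0},{"hand":1,"dx":0,"dy":1,"dz":79,"turn":0}]'
```

```text
t: 16.45
eef_pos: [0.4562, -0.2349, 0.0192]
ee_rot: [[-1.0, -0.003, -0.03], [-0.002, 1.0, -0.019], [0.03, -0.019, -0.999]]
force: [-1.6, -1.4, 6.7]
opening: 0.0606
```

Gripped; lift, take a baseline, then the same shake.

```bash
python3 -m inch '[{"hand":1,"dx":0,"dy":0,"dz":-10,"turn":0},{"hand":1,"dx":0,"dy":0,"dz":-30,"turn":0},{"hand":1,"dx":0,"dy":0,"dz":-55,"turn":0},{"hand":1,"dx":0,"dy":0,"dz":-70,"turn":0},{"hand":1,"dx":0,"dy":0,"dz":-72,"turn":0},{"hand":1,"dx":0,"dy":0,"dz":-72,"turn":0},{"hand":1,"dx":0,"dy":0,"dz":-72,"turn":0}]'; python3 -c "
from h import *
avg(7)"
python3 -m inch '[{"hand":1,"dx":-15,"dy":0,"dz":0,"turn":0},{"hand":1,"dx":20,"dy":0,"dz":0,"turn":0},{"hand":1,"dx":50,"dy":0,"dz":0,"turn":0},{"hand":1,"dx":20,"dy":0,"dz":0,"turn":0},{"hand":1,"dx":-10,"dy":0,"dz":0,"turn":0},{"hand":1,"dx":0,"dy":0,"dz":0,"turn":0},{"hand":1,"dx":0,"dy":0,"dz":0,"turn":0}]'; python3 -c "
from h import *
avg()"
```

```text
t: 17.03
eef_pos: [0.4577, -0.2331, 0.0906]
ee_rot: [[-1.0, -0.003, -0.031], [-0.002, 1.0, -0.019], [0.031, -0.019, -0.999]]
force: [-0.8, 1.1, -3.6]
opening: 0.0601
mean [ 0.049  0.247 -2.97   0.058 -0.048  0.005] sd [0.492 0.364 0.429 0.044 0.02  0.032]
My [-0.03  -0.087 -0.063 -0.049 -0.034 -0.043 -0.028]
t 17.38 pos [ 0.458  -0.2333  0.0905] F [ 0.23 -0.26 -3.45] M [ 0.118 -0.028  0.03 ] op 0.0602
t: 17.97
eef_pos: [0.4583, -0.2329, 0.0901]
ee_rot: [[-0.999, -0.004, -0.032], [-0.003, 1.0, -0.018], [0.032, -0.018, -0.999]]
force: [-1.0, -0.7, -3.2]
opening: 0.0601
mean [-0.256 -0.184 -2.943  0.058 -0.042 -0.008] sd [0.497 0.677 0.467 0.027 0.025 0.029]
My [ 0.007 -0.066 -0.028 -0.045 -0.005 -0.072 -0.06  -0.056 -0.038 -0.052]
t 18.47 pos [ 0.4579 -0.2334  0.0905] F [ 0.41  1.24 -3.46] M [ 0.064 -0.052  0.026] op 0.06
```

```bash
cat >> h.py <<'E'
def seq(n=12):
    L=[]
    for i in range(n):
        s=robot.state(); L.append(np.r_[s['force'],s['torque'],s['eef_pos'][0]]); robot.read_camera('wrist')
    L=np.array(L); np.set_printoptions(suppress=True)
    for n,k in (('Fx',0),('Fz',2),('My',4),('x',6)): print(n,np.round(L[:,k],3))
    print('mean last6',np.round(L[-6:].mean(0),3)); st()
E
python3 -m inch '[{"hand":1,"dx":20,"dy":0,"dz":0,"turn":0},{"hand":1,"dx":45,"dy":0,"dz":0,"turn":0},{"hand":1,"dx":20,"dy":0,"dz":0,"turn":0},{"hand":1,"dx":-15,"dy":0,"dz":0,"turn":0},{"hand":1,"dx":-25,"dy":0,"dz":0,"turn":0},{"hand":1,"dx":0,"dy":0,"dz":0,"turn":0},{"hand":1,"dx":35,"dy":0,"dz":0,"turn":0},{"hand":1,"dx":30,"dy":0,"dz":0,"turn":0},{"hand":1,"dx":0,"dy":0,"dz":0,"turn":0},{"hand":1,"dx":0,"dy":0,"dz":0,"turn":0}]'; python3 -c "
from h import *
seq()"
```

```text
t: 19.3
eef_pos: [0.4634, -0.2333, 0.0915]
ee_rot: [[-1.0, -0.004, -0.025], [-0.003, 1.0, -0.02], [0.025, -0.02, -0.999]]
force: [3.3, -0.4, -2.0]
opening: 0.0602
Fx [ 3.275 -0.201 -0.453 -0.058 -0.384  0.23  -0.255 -0.063  0.663  0.122
  0.973  0.665]
Fz [-2.044 -2.938 -2.815 -2.712 -2.905 -2.798 -3.496 -3.03  -3.746 -2.628
 -2.945 -2.458]
My [-0.309 -0.067 -0.032 -0.034 -0.017 -0.073 -0.104 -0.112 -0.072 -0.101
 -0.015 -0.074]
x [0.463 0.462 0.46  0.459 0.458 0.457 0.457 0.457 0.457 0.458 0.458 0.458]
mean last6 [ 0.351  0.116 -3.05   0.065 -0.08   0.002  0.458]
t 19.9 pos [ 0.4578 -0.2334  0.0906] F [ 0.09 -0.95 -3.11] M [ 0.029 -0.088 -0.024] op 0.0601
```

```bash
python3 -c "
from h import *
avg(12)"
```

```text
mean [ 0.065 -0.149 -3.159  0.085 -0.052 -0.007] sd [0.371 0.519 0.43  0.019 0.024 0.032]
My [-0.012 -0.09  -0.05  -0.012 -0.075 -0.048 -0.067 -0.023 -0.058 -0.067
 -0.076 -0.05 ]
t 20.5 pos [ 0.458  -0.2334  0.0905] F [ 0.23  0.74 -3.19] M [ 0.088 -0.05   0.007] op 0.0598
```

```bash
python3 -m inch '[{"hand":1,"dx":0,"dy":0,"dz":25,"turn":0},{"hand":1,"dx":0,"dy":0,"dz":45,"turn":0},{"hand":1,"dx":0,"dy":0,"dz":60,"turn":0},{"hand":1,"dx":0,"dy":0,"dz":67,"turn":0},{"hand":1,"dx":0,"dy":0,"dz":71,"turn":0},{"hand":1,"dx":0,"dy":0,"dz":73,"turn":0},{"hand":1,"dx":0,"dy":0,"dz":73,"turn":0}]'
python3 -m inch '[{"hand":0,"dx":0,"dy":0,"dz":1,"turn":0},{"hand":0,"dx":0,"dy":0,"dz":1,"turn":0},{"hand":0,"dx":0,"dy":0,"dz":1,"turn":0},{"hand":0,"dx":0,"dy":0,"dz":0,"turn":0},{"hand":0,"dx":0,"dy":0,"dz":-20,"turn":0},{"hand":0,"dx":0,"dy":0,"dz":-55,"turn":0},{"hand":0,"dx":-2,"dy":-10,"dz":-75,"turn":0},{"hand":0,"dx":-5,"dy":-50,"dz":-75,"turn":0},{"hand":0,"dx":-10,"dy":-90,"dz":-75,"turn":0},{"hand":0,"dx":-10,"dy":-120,"dz":-75,"turn":0},{"hand":0,"dx":-10,"dy":-126,"dz":-75,"turn":0},{"hand":0,"dx":-10,"dy":-126,"dz":-75,"turn":0},{"hand":0,"dx":-10,"dy":-126,"dz":-75,"turn":0}]'
python3 - <<'E'
from h import *
s=st()
look('scene',['case_left','case_middle','case_right'],'s6.png');look('wrist',['case_middle','case_right'],'w6.png')
avg(8)
E
```

```text
t: 21.08
eef_pos: [0.4549, -0.2343, 0.0192]
ee_rot: [[-0.999, -0.003, -0.034], [-0.002, 1.0, -0.018], [0.034, -0.018, -0.999]]
force: [-7.6, 3.2, 11.2]
opening: 0.0599
t: 22.17
eef_pos: [0.4675, -0.3583, 0.0957]
ee_rot: [[-0.999, -0.002, -0.034], [-0.001, 1.0, -0.017], [0.034, -0.017, -0.999]]
force: [0.1, 1.0, 0.5]
opening: 0.0919
t 22.17 pos [ 0.4675 -0.3583  0.0957] F [0.09 1.01 0.47] M [ 0.079 -0.025 -0.06 ] op 0.0919
scene case_left 0.86 [ 0.459 -0.103  0.004] px [278. 230.] {}
scene case_middle 0.96 [ 0.454 -0.232  0.002] px [240. 234.] {}
scene case_right 0.92 [ 0.465 -0.364 -0.001] px [200. 242.] {}
wrist case_middle 0.77 [ 0.452 -0.23   0.004] px [454. 190.] {}
wrist case_right 0.66 [ 0.468 -0.361 -0.002] px [312. 204.] {}
mean [-0.163 -0.097  0.104  0.059 -0.062  0.014] sd [0.328 0.315 0.508 0.035 0.039 0.03 ]
My [-0.141 -0.073 -0.067 -0.011 -0.003 -0.066 -0.069 -0.066]
t 22.92 pos [ 0.4677 -0.359   0.096 ] F [0.46 0.08 0.14] M [ 0.104 -0.066  0.046] op 0.0921
```

View pics/w6.png

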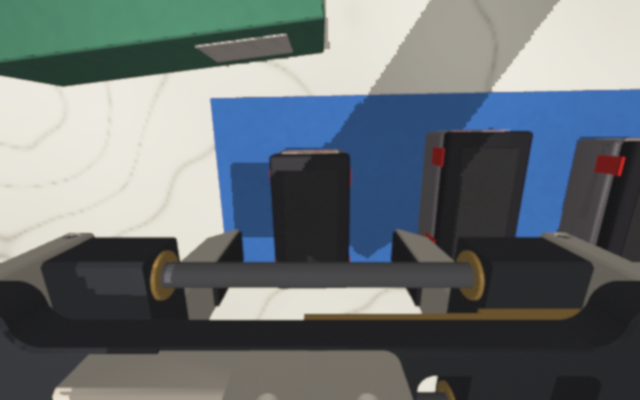

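```bash
python3 -m inch '[{"hand":0,"dx":-1,"dy":-2,"dz":35,"turn":0},{"hand":0,"dx":-1,"dy":-2,"dz":62,"turn":0},{"hand":0,"dx":-1,"dy":-2,"dz":75,"turn":0},{"hand":0,"dx":-1,"dy":-2,"dz":78,"turn":0},{"hand":0.5,"dx":-1,"dy":-2,"dz":78,"turn":0},{"hand":1,"dx":-1,"dy":-2,"dz":78,"turn":0},{"hand":1,"dx":-1,"dy":-2,"dz":78,"turn":0},{"hand":1,"dx":-1,"dy":-2,"dz":78,"turn":0},{"hand":1,"dx":-1,"dy":-2,"dz":78,"turn":0},{"hand":1,"dx":-1,"dy":-2,"dz":78,"turn":0},{"hand":1,"dx":-1,"dy":-2,"dz":78,"turn":0}]'
python3 -m inch '[{"hand":1,"dx":0,"dy":0,"dz":-10,"turn":0},{"hand":1,"dx":0,"dy":0,"dz":-30,"turn":0},{"hand":1,"dx":0,"dy":0,"dz":-55,"turn":0},{"hand":1,"dx":0,"dy":0,"dz":-70,"turn":0},{"hand":1,"dx":0,"dy":0,"dz":-72,"turn":0},{"hand":1,"dx":0,"dy":0,"dz":-72,"turn":0},{"hand":1,"dx":0,"dy":0,"dz":-72,"turn":0}]'; python3 -c "
from h import *
avg(8)"
python3 -m inch '[{"hand":1,"dx":20,"dy":0,"dz":0,"turn":0},{"hand":1,"dx":45,"dy":0,"dz":0,"turn":0},{"hand":1,"dx":20,"dy":0,"dz":0,"turn":0},{"hand":1,"dx":-15,"dy":0,"dz":0,"turn":0},{"hand":1,"dx":-25,"dy":0,"dz":0,"turn":0},{"hand":1,"dx":0,"dy":0,"dz":0,"turn":0},{"hand":1,"dx":35,"dy":0,"dz":0,"turn":0},{"hand":1,"dx":30,"dy":0,"dz":0,"turn":0},{"hand":1,"dx":0,"dy":0,"dz":0,"turn":0},{"hand":1,"dx":0,"dy":0,"dz":0,"turn":0}]'; python3 -c "
from h import *
seq();avg(8)"
```

```text
t: 23.83
eef_pos: [0.4668, -0.3627, 0.0193]
ee_rot: [[-0.999, -0.003, -0.032], [-0.002, 1.0, -0.019], [0.032, -0.019, -0.999]]
force: [-0.4, 0.8, 6.1]
opening: 0.06
t: 24.42
eef_pos: [0.4683, -0.3609, 0.0904]
ee_rot: [[-0.999, -0.003, -0.034], [-0.002, 1.0, -0.018], [0.034, -0.018, -0.999]]
force: [-0.7, 0.6, -4.3]
opening: 0.06
mean [ 0.065  0.203 -3.505  0.044 -0.052 -0.007] sd [0.371 0.452 0.411 0.028 0.039 0.037]
My [-0.024 -0.015 -0.129 -0.033 -0.014 -0.06  -0.099 -0.041]
t 24.82 pos [ 0.4689 -0.3612  0.0906] F [ 0.07  0.31 -3.07] M [ 0.022 -0.041 -0.068] op 0.0603
t: 25.65
eef_pos: [0.4743, -0.3607, 0.0913]
ee_rot: [[-1.0, -0.004, -0.027], [-0.004, 1.0, -0.02], [0.027, -0.019, -0.999]]
force: [3.4, 0.6, -1.7]
opening: 0.0601
Fx [ 3.383 -1.21   0.757  0.349 -0.026  0.609 -0.463  0.712 -0.149  0.551
  0.687  0.01 ]
Fz [-1.679 -3.124 -3.048 -3.58  -3.637 -3.887 -3.297 -3.073 -4.133 -2.622
 -3.505 -2.219]
My [-0.371  0.019 -0.009  0.039  0.019 -0.043 -0.092 -0.079 -0.088 -0.108
 -0.072 -0.053]
x [0.474 0.473 0.471 0.469 0.469 0.468 0.468 0.468 0.468 0.468 0.468 0.469]
mean last6 [ 0.225  0.305 -3.142  0.044 -0.082 -0.007  0.468]
t 26.25 pos [ 0.4686 -0.3613  0.0907] F [-0.57  0.51 -3.68] M [ 0.039 -0.111 -0.026] op 0.0601
mean [-0.232 -0.11  -3.061  0.066 -0.04  -0.012] sd [0.623 0.36  0.538 0.033 0.022 0.044]
My [-0.044 -0.033 -0.046 -0.004 -0.024 -0.07  -0.026 -0.075]
t 26.65 pos [ 0.4688 -0.3612  0.0906] F [-0.04 -0.16 -2.84] M [ 0.137 -0.075 -0.116] op 0.0601
```

```bash
python3 -m inch '[{"hand":1,"dx":0,"dy":0,"dz":25,"turn":0},{"hand":1,"dx":0,"dy":0,"dz":45,"turn":0},{"hand":1,"dx":0,"dy":0,"dz":60,"turn":0},{"hand":1,"dx":0,"dy":0,"dz":67,"turn":0},{"hand":1,"dx":0,"dy":0,"dz":71,"turn":0},{"hand":1,"dx":0,"dy":0,"dz":72,"turn":0},{"hand":1,"dx":0,"dy":0,"dz":72,"turn":0}]'
python3 -m inch '[{"hand":0,"dx":0,"dy":0,"dz":1,"turn":0},{"hand":0,"dx":0,"dy":0,"dz":1,"turn":0},{"hand":0,"dx":0,"dy":0,"dz":1,"turn":0},{"hand":0,"dx":0,"dy":0,"dz":0,"turn":0},{"hand":0,"dx":0,"dy":0,"dz":-20,"turn":0},{"hand":0,"dx":0,"dy":0,"dz":-55,"turn":0},{"hand":0,"dx":2,"dy":10,"dz":-85,"turn":0},{"hand":0,"dx":5,"dy":50,"dz":-85,"turn":0},{"hand":0,"dx":7,"dy":90,"dz":-85,"turn":0},{"hand":0,"dx":7,"dy":130,"dz":-85,"turn":0},{"hand":0,"dx":7,"dy":170,"dz":-85,"turn":0},{"hand":0,"dx":7,"dy":210,"dz":-85,"turn":0},{"hand":0,"dx":7,"dy":240,"dz":-85,"turn":0},{"hand":0,"dx":7,"dy":257,"dz":-85,"turn":0},{"hand":0,"dx":7,"dy":260,"dz":-85,"turn":0},{"hand":0,"dx":7,"dy":260,"dz":-85,"turn":0},{"hand":0,"dx":7,"dy":260,"dz":-85,"turn":0}]'
python3 - <<'E'
from h import *
s=st()
look('scene',['case_left','case_middle','case_right'],'s7.png');look('wrist',['case_left'],'w7.png');look('top',['case_right','case_left'])
avg(8)
E
```

```text
t: 27.23
eef_pos: [0.4669, -0.3627, 0.0195]
ee_rot: [[-0.999, -0.003, -0.032], [-0.002, 1.0, -0.019], [0.033, -0.019, -0.999]]
force: [-0.1, 0.2, -3.6]
opening: 0.0598
t: 28.65
eef_pos: [0.4623, -0.1024, 0.1001]
ee_rot: [[-0.999, -0.002, -0.032], [-0.001, 1.0, -0.02], [0.032, -0.02, -0.999]]
force: [0.4, -0.7, 0.1]
opening: 0.0921
t 28.65 pos [ 0.4623 -0.1024  0.1001] F [ 0.43 -0.66  0.11] M [ 0.024 -0.061  0.008] op 0.0921
scene case_left 0.59 [ 0.456 -0.101  0.004] px [278. 229.] {}
scene case_middle 0.68 [ 0.454 -0.233  0.001] px [240. 234.] {}
scene case_right 0.98 [ 0.464 -0.365  0.003] px [200. 241.] {}
wrist case_left 0.88 [ 0.459 -0.101  0.004] px [319. 202.] {}
top case_right 0.79 [ 0.47  -0.36   0.006] px [453. 224.] {}
top case_left 0.58 [ 0.461 -0.101  0.001] px [370. 225.] {}
top case_left 0.45 [ 0.467 -0.361  0.005] px [453. 225.] {}
mean [-0.397 -0.291  0.016  0.05  -0.041  0.01 ] sd [0.51  0.479 0.708 0.028 0.027 0.036]
My [-0.086 -0.07  -0.003 -0.02  -0.048 -0.014 -0.059 -0.028]
t 29.5 pos [ 0.462  -0.1011  0.0997] F [-0.66  0.16  0.41] M [ 0.091 -0.028 -0.014] op 0.0922
```

View pics/s7.png

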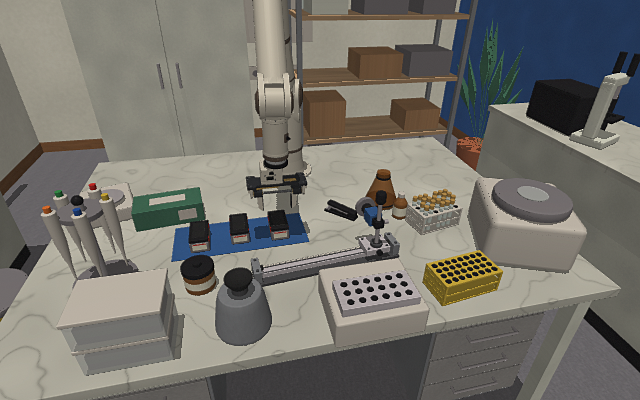

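View pics/w7.png

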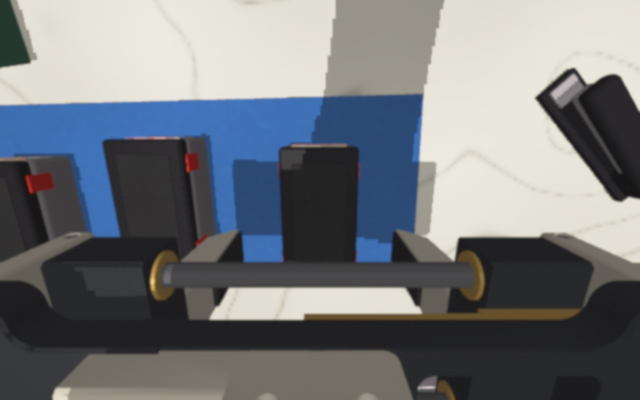

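```bash
python3 -m inch '[{"hand":0,"dx":0,"dy":0,"dz":35,"turn":0},{"hand":0,"dx":0,"dy":0,"dz":62,"turn":0},{"hand":0,"dx":0,"dy":0,"dz":77,"turn":0},{"hand":0,"dx":0,"dy":0,"dz":81,"turn":0},{"hand":0.5,"dx":0,"dy":0,"dz":81,"turn":0},{"hand":1,"dx":0,"dy":0,"dz":81,"turn":0},{"hand":1,"dx":0,"dy":0,"dz":81,"turn":0},{"hand":1,"dx":0,"dy":0,"dz":81,"turn":0},{"hand":1,"dx":0,"dy":0,"dz":81,"turn":0},{"hand":1,"dx":0,"dy":0,"dz":81,"turn":0},{"hand":1,"dx":0,"dy":0,"dz":81,"turn":0}]'
python3 -m inch '[{"hand":1,"dx":0,"dy":0,"dz":-10,"turn":0},{"hand":1,"dx":0,"dy":0,"dz":-30,"turn":0},{"hand":1,"dx":0,"dy":0,"dz":-55,"turn":0},{"hand":1,"dx":0,"dy":0,"dz":-70,"turn":0},{"hand":1,"dx":0,"dy":0,"dz":-72,"turn":0},{"hand":1,"dx":0,"dy":0,"dz":-72,"turn":0},{"hand":1,"dx":0,"dy":0,"dz":-72,"turn":0}]'; python3 -c "
from h import *
avg(8)"
python3 -m inch '[{"hand":1,"dx":20,"dy":0,"dz":0,"turn":0},{"hand":1,"dx":45,"dy":0,"dz":0,"turn":0},{"hand":1,"dx":20,"dy":0,"dz":0,"turn":0},{"hand":1,"dx":-15,"dy":0,"dz":0,"turn":0},{"hand":1,"dx":-25,"dy":0,"dz":0,"turn":0},{"hand":1,"dx":0,"dy":0,"dz":0,"turn":0},{"hand":1,"dx":35,"dy":0,"dz":0,"turn":0},{"hand":1,"dx":30,"dy":0,"dz":0,"turn":0},{"hand":1,"dx":0,"dy":0,"dz":0,"turn":0},{"hand":1,"dx":0,"dy":0,"dz":0,"turn":0}]'; python3 -c "
from h import *
seq();avg(8)"
```

```text
t: 30.42
eef_pos: [0.4602, -0.1027, 0.0197]
ee_rot: [[-1.0, -0.003, -0.031], [-0.002, 1.0, -0.019], [0.031, -0.019, -0.999]]
force: [-1.1, 0.6, 6.9]
opening: 0.0601
t: 31.0
eef_pos: [0.4615, -0.1013, 0.0912]
ee_rot: [[-0.999, -0.003, -0.032], [-0.002, 1.0, -0.019], [0.032, -0.019, -0.999]]
force: [-0.3, 0.2, -3.4]
opening: 0.0602
mean [ 0.015 -0.073 -3.49   0.042 -0.008  0.009] sd [0.349 0.266 0.77  0.039 0.037 0.037]
My [ 0.055 -0.013 -0.008 -0.024 -0.073  0.013 -0.037  0.022]
t 31.4 pos [ 0.462  -0.1013  0.0912] F [ 0.15  0.16 -4.14] M [0.121 0.022 0.073] op 0.0603
t: 32.23
eef_pos: [0.467, -0.1012, 0.0918]
ee_rot: [[-1.0, -0.003, -0.026], [-0.003, 1.0, -0.019], [0.026, -0.019, -0.999]]
force: [2.5, -0.1, -2.5]
opening: 0.0597
Fx [ 2.519 -0.021 -0.062  0.071 -0.619  0.029 -0.075  0.868 -0.067  0.127
  0.65   0.634]
Fz [-2.495 -3.486 -2.89  -3.493 -4.087 -3.081 -4.049 -3.131 -3.24  -3.408
 -3.704 -2.999]
My [-0.373 -0.149 -0.028  0.027 -0.02   0.018  0.005 -0.024  0.005 -0.01
  0.025  0.055]
x [0.467 0.466 0.464 0.462 0.462 0.462 0.461 0.461 0.461 0.462 0.462 0.462]
mean last6 [ 0.356 -0.157 -3.422  0.046  0.009  0.016  0.462]
t 32.83 pos [ 0.4618 -0.1013  0.0912] F [-0.53  0.02 -4.01] M [0.003 0.028 0.027] op 0.0598
mean [ 0.223 -0.1   -3.237  0.026 -0.002  0.007] sd [0.53  0.461 0.447 0.02  0.031 0.038]
My [ 0.032  0.032 -0.019 -0.069 -0.012  0.018  0.002  0.001]
t 33.23 pos [ 0.4621 -0.1013  0.0912] F [-0.67 -0.72 -2.92] M [0.03  0.001 0.025] op 0.0597
```

```bash
python3 -m inch '[{"hand":1,"dx":-10,"dy":0,"dz":0,"turn":0},{"hand":1,"dx":-20,"dy":0,"dz":0,"turn":0},{"hand":1,"dx":-25,"dy":0,"dz":0,"turn":0},{"hand":1,"dx":5,"dy":0,"dz":0,"turn":0},{"hand":1,"dx":45,"dy":0,"dz":0,"turn":0},{"hand":1,"dx":45,"dy":0,"dz":0,"turn":0},{"hand":1,"dx":45,"dy":0,"dz":0,"turn":0},{"hand":1,"dx":45,"dy":0,"dz":0,"turn":0}]'; python3 -c "
from h import *
seq(16)"
```

```text
t: 33.9
eef_pos: [0.4182, -0.1015, 0.0929]
ee_rot: [[-1.0, -0.003, -0.03], [-0.002, 1.0, -0.019], [0.03, -0.019, -0.999]]
force: [1.1, 0.2, -2.9]
opening: 0.0598
Fx [ 1.065 -0.897  0.916  1.43  -0.134 -0.543 -0.457  0.461  0.232  0.216
  0.007 -0.947 -0.638  0.117 -0.15   0.605]
Fz [-2.904 -3.648 -2.998 -3.442 -3.788 -3.864 -3.41  -3.206 -3.479 -3.103
 -3.452 -3.477 -3.88  -3.406 -4.237 -4.191]
My [-0.219 -0.146 -0.17  -0.202 -0.165 -0.111 -0.083 -0.144 -0.16  -0.121
 -0.077 -0.109 -0.147 -0.095 -0.113 -0.16 ]
x [0.418 0.419 0.419 0.419 0.419 0.418 0.418 0.418 0.418 0.417 0.417 0.417
 0.417 0.417 0.417 0.417]
mean last6 [-0.168  0.182 -3.774  0.061 -0.117 -0.006  0.417]
t 34.7 pos [ 0.4171 -0.1014  0.0926] F [ 0.5  -0.52 -3.76] M [-0.017 -0.102 -0.048] op 0.0598
```

```bash
python3 -m inch '[{"hand":1,"dx":0,"dy":10,"dz":-10,"turn":0},{"hand":1,"dx":-2,"dy":30,"dz":-25,"turn":-0.01},{"hand":1,"dx":-4,"dy":55,"dz":-37,"turn":-0.02},{"hand":1,"dx":-6,"dy":82,"dz":-37,"turn":-0.03},{"hand":1,"dx":-8,"dy":110,"dz":-37,"turn":-0.04},{"hand":1,"dx":-9,"dy":138,"dz":-37,"turn":-0.05},{"hand":1,"dx":-10,"dy":165,"dz":-37,"turn":-0.06},{"hand":1,"dx":-10,"dy":190,"dz":-37,"turn":-0.065},{"hand":1,"dx":-10,"dy":212,"dz":-37,"turn":-0.065},{"hand":1,"dx":-10,"dy":232,"dz":-37,"turn":-0.065},{"hand":1,"dx":-10,"dy":246,"dz":-37,"turn":-0.065},{"hand":1,"dx":-10,"dy":256,"dz":-37,"turn":-0.065},{"hand":1,"dx":-10,"dy":263,"dz":-37,"turn":-0.065},{"hand":1,"dx":-10,"dy":265,"dz":-37,"turn":-0.065},{"hand":1,"dx":-10,"dy":265,"dz":-37,"turn":-0.065},{"hand":1,"dx":-10,"dy":265,"dz":-37,"turn":-0.065},{"hand":1,"dx":-10,"dy":265,"dz":-37,"turn":-0.065},{"hand":1,"dx":-10,"dy":265,"dz":-37,"turn":-0.065}]'
python3 - <<'E'
from h import *
s=st()
p,T=look('scene',['case_left','lens','slide_knob','case_middle','case_right','rail'],'s8.png');a=p['pixels'];cv2.imwrite('pics/c8.png',cv2.resize(a[140:270,270:460],None,fx=4.2,fy=4.2,interpolation=cv2.INTER_CUBIC))
p,T=look('wrist',['case_left','lens','slide_knob'],'w8.png')
p,T=look('top',['case_left','lens','slide_knob'],'t8.png');a=p['pixels'];cv2.imwrite('pics/c9.png',cv2.resize(a[120:270,210:430],None,fx=3.5,fy=3.5,interpolation=cv2.INTER_CUBIC))
st()
E
```

```text
t: 36.2
eef_pos: [0.4275, 0.1633, 0.1242]
ee_rot: [[-0.997, -0.066, -0.032], [-0.066, 0.998, -0.019], [0.033, -0.017, -0.999]]
force: [1.0, 0.0, -3.2]
opening: 0.0597
t 36.2 pos [0.4275 0.1633 0.1242] F [ 1.01  0.02 -3.21] M [ 0.076 -0.087  0.056] op 0.0597
scene case_left 0.62 [0.426 0.161 0.105] px [349. 192.] {}
scene lens 0.64 [0.553 0.167 0.127] px [362. 206.] {}
scene lens 0.32 [ 0.457 -0.231 -0.001] px [241. 235.] {}
scene slide_knob 0.76 [0.665 0.18  0.219] px [380. 199.] {}
scene slide_knob 0.33 [ 0.465 -0.364  0.003] px [200. 241.] {}
scene slide_knob 0.18 [ 0.458 -0.234  0.001] px [240. 235.] {}
scene case_middle 0.89 [ 0.456 -0.235  0.003] px [239. 234.] {}
scene case_middle 0.28 [0.522 0.451 0.001] px [431. 222.] {}
scene case_right 0.63 [ 0.467 -0.364  0.001] px [200. 242.] {}
scene case_right 0.22 [0.397 0.144 0.001] px [341. 213.] {}
scene rail 0.87 [0.659 0.023 0.002] px [326. 262.] {}
wrist case_left 0.72 [0.425 0.164 0.108] px [315. 231.] {}
top case_left 0.47 [0.555 0.177 0.129] px [280. 187.] {}
top lens 0.73 [0.553 0.176 0.131] px [281. 188.] {}
top slide_knob 0.69 [0.661 0.183 0.217] px [277. 145.] {}
t 36.95 pos [0.4275 0.1643 0.1243] F [-0.63  0.27 -3.01] M [ 0.058 -0.111  0.01 ] op 0.0598
```

View pics/c8.png

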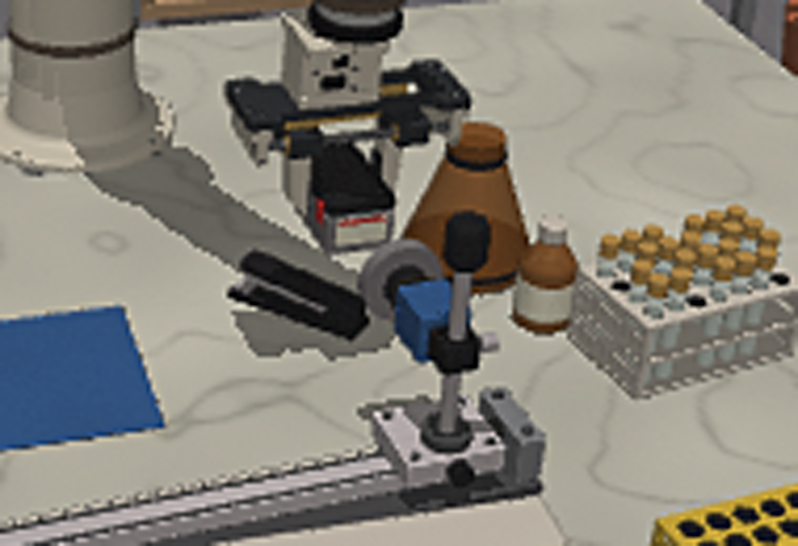

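View pics/w8.png

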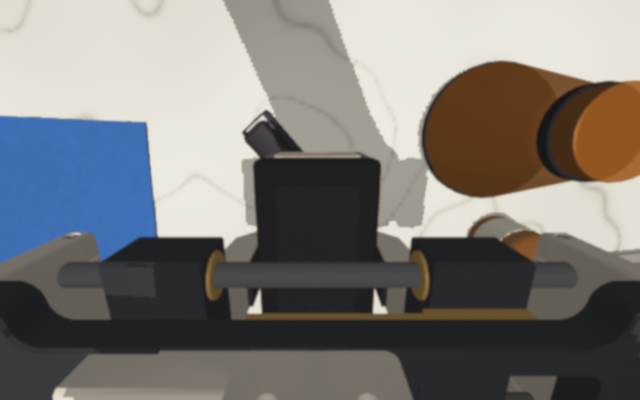

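View pics/c9.png

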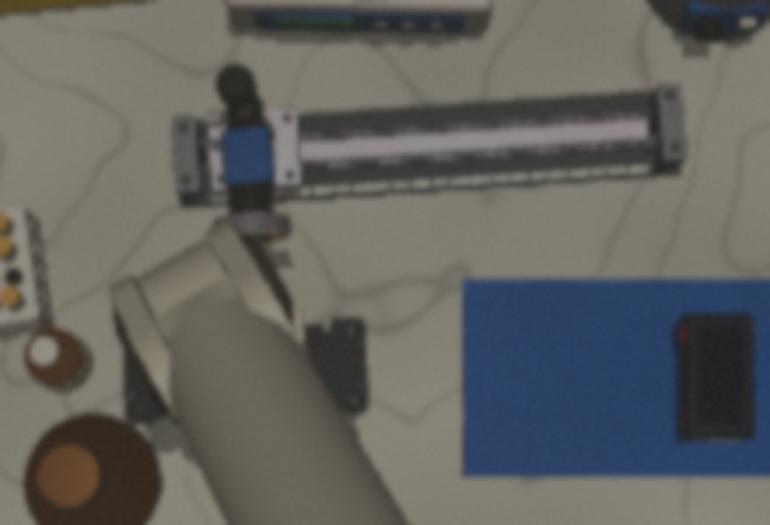

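```bash
python3 -c "
from h import *
s=st();print(s['qvel']);print(robot.sign_off())"
```

```text
t 36.95 pos [0.4275 0.1643 0.1243] F [-0.63  0.27 -3.01] M [ 0.058 -0.111  0.01 ] op 0.0598
[ 0.04187158  0.01447903 -0.08174194 -0.0616489   0.06874249 -0.01990913
 -0.11048806]
the job is handed in; nothing more can be done
None
```

The job is handed in at t = 37 s: the rattling case is the left one, and the arm is holding it in front of the camera. No verdict is reported, so the results below rest on my own checks.

- **Camera:** I slid the carriage to the left until it stopped moving with 26 N on it. The later camera pictures put it at about 0.318 m on the rail, against the stop.
- **Finding the ball:** I shook the left, middle and right cases in that order.
    - **Middle and right:** the moment stayed at about -0.05 N m, the same as with the gripper empty.
    - **Left:** my first shake was ambiguous because the readings were noisy. I lifted and shook it again, and its moment went from about 0 to -0.12 N m after one hard stop, which only a loose ball would do.
- **Silent cases:** the middle and right cases were set back upright and released on the mat. Bystanders that show in the last pictures look undisturbed.
- **Final pose:** I measured the case at about (0.426, 0.163, 0.107) m and the lens at about (0.553, 0.172, 0.130) m. That puts the labelled end about 7 cm from the lens, with the label within a few millimetres of its line. The gripper opening was 59.8 mm on the case and the arm was still.

**Checks that disagreed:**
- The tool is tilted by about 2° after pushing against the stop. The case was gripped while flat on the mat with that tilt, so it should still be level.
- In the last top picture the network reported `case_left` at the lens, with low confidence (0.47). The scene and wrist pictures both put the case where I expected it.

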